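# Shut and bolt the beam enclosure

## Robot

A 6-joint arm with a two-finger parallel gripper is mounted at the origin on a cart in front of the work surface, level with it; the furniture and walls round the work are solid. World frame = base frame: x ahead of the robot, y to its left, z up, the work surface at z = 0. Lengths are in mm, angles in rad, forces in N, time in s.
With the tool pointing down it reaches from about 275 to 750 mm from the base axis. Payload 10.2 kg.
Tool frame: the origin (TCP) lies at the very end of the fingers, on their centre line; the grasp point (between the pads) lies 19 mm behind it; z points along the fingers, y is the line along which they close (so a half turn about z gives the same grasp; the last joint's range is limited). The gripper opens to 85 mm and grips with 20 to 120 N. Pads are 22 mm wide; open, the fingers measure 114 mm over their backs; the gripper's body (76 mm by 85 mm) begins 54 mm behind the grasp point. The pads swing forward as they close: fully open they stand 13 mm farther back than shut.
Start: joints at [-1.566, 0.313, 1.498, -0, 1.331, -0.223], TCP at [118.55, -511.446, 201.994] pointing down, gripper open.
Joint ranges: [-2.94, 2.94], [-0.97, 2.17], [0.19, 2.56], [-1.23, 4.37], [0.02, 3.11], [-2.88, 2.88]. Speed limits (rad/s): [2.39, 2.39, 3.01, 3.14, 3.14, 3.14].

## Interface

Orientations are given as a unit quaternion [w, x, y, z].
In Python, from rig import * gives the robot as it stands. The module is installed in compiled form; this text tells all that it offers.
- The arm moves only by the shell command python3 -m crank 'ROWS' [FORCE]. ROWS is JSON, a list that holds one entry, the list of rows, each a list of 7 numbers: the shift along the tool's x, y, z in units of 25 mm (1.0 is 25 mm), then the turn, a rotation vector about the tool's x, y, z in units of 8 degrees (1.0 is 8 degrees), then the finger opening in mm, from 0 to 85.4. A call has exactly 8 rows; each row shifts and turns the commanded pose from where the row before left it, along the tool's axes as they then stand; what a row does not reach is not made up. A row lasts 1/10 s, in which the tool goes at most 50 mm and 8.59 degrees, less where a joint would pass 70% of its speed; a pose out of reach is approached as far as the arm can. A call is refused whole if a number of a shift passes 1 or a number of a turn 1, either way. A call with a gripper value outside its range is refused whole. The fingers move at their own pace and stop on an object; FORCE is the grip in N (left out, the last holds). Time passes only in rows, so rows that do not move let the fingers close, or fill a call up. It gives the time, the measured TCP pose, the force, the opening and the grip force at its end, in the units of the state.
- sense(): the state, without advancing time (a new reading comes with each control period).
- capture(name): name is "scene" or "top" or "wrist"; returns the picture (384x512x3 uint8, blue, green, red); there is no depth.
- camera_model(name): a dict with "fx", "fy", "cx", "cy" (pixels), "world_from_camera" (4x4, takes a point from camera to world coordinates); the wrist camera has in their place "T_tool_cam" (4x4, takes a point from camera to tool coordinates, whose origin is the TCP and whose axes are the flange's). Camera axes: x right, y up, looking along -z (the intrinsics and any distortion apply to the point x, -y, -z); pixel columns grow to the right and rows downward; lengths in mm; the calibration is good to about 2 mm. A picture is of the moment at which its call begins: read the wrist's pose just before it. camera_model takes no time and is no camera call.
- finish_job(): hands the job in; it is judged then, once.
The state is a dict: "time_s": time; "joints": joint angles; "dq": joint speeds; "tau": joint torques, N m; "eef_pos": TCP position; "ee_rot": TCP orientation; "force": force on the tool from outside, world axes, zero at the start; "wrist_torque": the same for the moment, N m; "grip_width": opening from 0.0 (shut) to 1.0 (fully open); "grip_force": force on a finger pad.
Only numpy, scipy, OpenCV 4.12 (cv2) and the standard library are available. Lean on these libraries where they do the work, as an engineer would, in place of code of your own. Each camera call takes 0.05 s, during which the arm holds its last target. There are 200 camera calls.

## Task

Make the beam enclosure safe: with the fingertips, push its open yellow lid down until it is fully shut, without slamming it, and only then push the red tab of the bolt to the left, towards the middle of the box, until the bolt is fully home. Leave the small things standing and lying around the box where they are, and take the hand away.

Things in the scene. Friction and masses are not known exactly. Their poses are not given: they have to be found in the camera images.
- enclosure: beam enclosure fixed to the table: dark steel box, 160 (x) x 220 (y) x 85 mm tall, on a thin aluminium flange. Origin: centre of its underside, on the table; x points from the front (robot's side, with the bolt) to the rear (hinge), y to the left, z up. A brass port stands out 10 mm from each side wall at z = 45 mm.
- cover (a joint): yellow lid, 168 mm from hinge to front edge, 222 mm wide, 5 mm thick, about 0.16 kg, hinged along the box's rear upper rim. Angle in rad: 0 = shut flat on the box, grows as it opens upwards (to 1.6). A friction hinge (0.3 N m) holds it at whatever angle it is left.
- cover_hinge (a point): middle of the lid's hinge axis, 84 mm behind the box's centre and 88 mm above the table; the axis runs along the box's y
- cover_edge (a point): middle of the lid's front (free) edge, on the outer face, which lies 3 mm above the hinge axis when shut (91 mm above the table). A steel staple is fixed under this edge, 12 to 38 mm to the left, reaching 33 mm ahead and 58 mm down when shut: the bolt enters it.
- bolt (a joint): sliding steel bolt on the box's front. Value in m: 0 = fully home (locked, at its stop), 0.045 = fully withdrawn to the right (box's -y). Friction 1.5 N; stays where left. Runs in two aluminium guide blocks on the front face at y = -95 and -10 mm, each 12 mm along y, out to x = -116 mm, tops 55 mm above the table.
- bolt_tab (a point): middle of the top of the bolt's upright red thumb tab, 95 mm above the table. Tab: 24 mm along the box's x, 10 mm along y, 36 mm tall (59 to 95 mm up), centred 105 mm ahead of the box's centre, 21 mm ahead of the shut lid's edge. Home: 30 mm right of the box's middle; withdrawn: up to 75 mm. Push its right side leftwards (box's +y) to drive it home.
- bead_vial: bystander: small white vial with a green cap, 22 mm across, 45 mm tall, standing; origin: centre of its underside
- dye_vial: bystander: small white vial with a red cap, 22 mm across, 45 mm tall, standing; origin: centre of its underside
- coverslips: bystander: white cover-glass box, 31x31x23 mm; origin: centre of its underside
- usb_stick: bystander: blue memory stick lying flat, 53x19x8 mm; origin: centre of its underside
- marker_pen: bystander: white pen with blue cap lying flat, 14x124x15 mm, long along its own y; origin: centre of its underside
- screwdriver_b: bystander: screwdriver with orange handle lying flat, 22x166x24 mm, long along its own y; origin: centre of its underside
- clamp_fork_0: bystander: black clamping fork lying flat, 24x75x10 mm, long along its own y; origin: centre of its underside

How it is judged:
By the outcome, as a careful person would: the job done as asked, in the order asked, and still so for the second after the job is handed in, with the robot touching nothing.
It also fails if it takes over 42 s, if anything falls off the work surface, if the arm or the gripper's body presses on something with over 40 N, if the wrist force passes 120 N, or if a joint passes its speed limit or range.

## Working session

There is one attempt and no reset: what is moved stays moved. The work goes in short steps, Python scripts to look and compute and a shell command to move; the robot and the scene stay as the last step left them, time stands still between calls to the robot, and variables do not carry over. Pictures are saved under pics/ and viewed, at most 11 in all, crops included, and the job is handed in when it is done.

```bash
mkdir -p pics
python3 - <<'E'
from rig import *
import cv2,numpy as np
s=sense();print({k:np.round(s[k],3) for k in s})
a=capture("scene");b=capture("top")
cv2.imwrite("pics/s0.png",a);cv2.imwrite("pics/t0.png",b)
for n in("scene","top"):
  c=camera_model(n);print(n,[c[k] for k in("fx","fy","cx","cy")],np.round(c["world_from_camera"],3).tolist(),[k for k in c])
print(camera_model("wrist"))
E
```

```text
{'time_s': np.float64(0.0), 'joints': array([-1.566,  0.313,  1.498, -0.   ,  1.331, -0.223]), 'dq': array([ 0.001, -0.   , -0.001, -0.   ,  0.001, -0.001]), 'tau': array([ 2.0000e-03, -4.1226e+01, -2.5974e+01, -0.0000e+00,  4.0000e-03,
        0.0000e+00]), 'eef_pos': array([ 118.538, -511.128,  201.414]), 'ee_rot': array([-0.001,  0.994,  0.114,  0.   ]), 'force': array([ 0.593, -0.132, -0.124]), 'wrist_torque': array([ 0.004, -0.018,  0.004]), 'grip_force': np.float64(0.0), 'grip_width': np.float64(0.996)}
scene [351.83741052318067, 351.83741052318067, 255.32752046880347, 194.27736911964075] [[-0.854, 0.292, -0.43, 197.639], [-0.52, -0.485, 0.703, 687.724], [-0.003, 0.825, 0.566, 576.907], [0.0, 0.0, 0.0, 1.0]] ['fx', 'fy', 'cx', 'cy', 'world_from_camera']
top [494.1434540595451, 494.1434540595451, 254.2183994800386, 199.35833725777806] [[-0.025, 0.998, -0.051, 487.89], [-1.0, -0.026, -0.012, 88.781], [-0.013, 0.05, 0.999, 1053.91], [0.0, 0.0, 0.0, 1.0]] ['fx', 'fy', 'cx', 'cy', 'world_from_camera']
{'fx': 268.95421262849, 'fy': 268.95421262849, 'cx': 256.5741969818861, 'cy': 193.76611253427342, 'T_tool_cam': array([[-3.54362062e-04,  9.57580413e-01,  2.88165973e-01,
         7.49735234e+01],
       [ 9.99999697e-01,  1.39739428e-04,  7.65358287e-04,
         4.54924223e-01],
       [ 6.92623956e-04,  2.88166157e-01, -9.57580172e-01,
        -1.72256868e+02],
       [ 0.00000000e+00,  0.00000000e+00,  0.00000000e+00,
         1.00000000e+00]])}
```

View pics/s0.png

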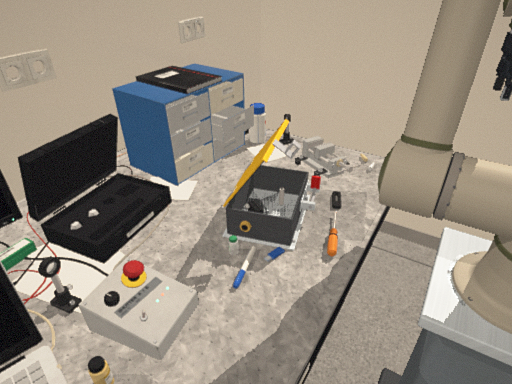

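View pics/t0.png

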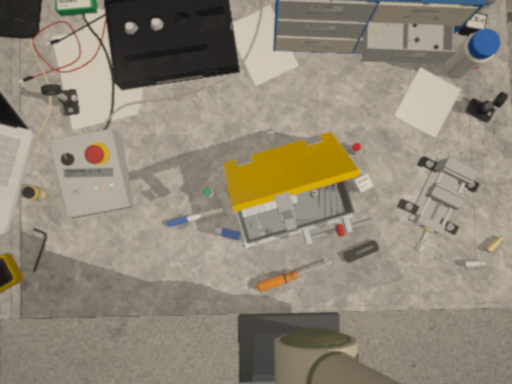

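The scene view shows the lid open (front edge near (285,125)-(230,205)) and the red tab near (315,181). The top view shows the lid around (290,170), the tab at (340,230), the dye vial at (356,147) and the coverslips at (363,183). I'll zoom in on both.

```bash
cat > h.py <<'E'
import cv2,numpy as np
from rig import *
def ray(n,uv):
    c=camera_model(n);T=np.array(c["world_from_camera"])
    d=T[:3,:3]@np.array([(uv[0]-c["cx"])/c["fx"],-(uv[1]-c["cy"])/c["fy"],-1]);return T[:3,3],d
def onz(n,uv,z):
    o,d=ray(n,uv);return o+d*(z-o[2])/d[2]
def tri(u1,u2,n1="top",n2="scene"):
    o,d=ray(n1,u1);p,e=ray(n2,u2);A=np.stack([d,-e],1);t=np.linalg.lstsq(A,p-o,rcond=None)[0]
    a=o+t[0]*d;b=p+t[1]*e;return (a+b)/2,np.linalg.norm(a-b)
E
python3 - <<'E'
import cv2,numpy as np
from h import *
t=cv2.imread("pics/t0.png");s=cv2.imread("pics/s0.png")
A=cv2.resize(t[125:300,200:400],None,fx=3,fy=3,interpolation=cv2.INTER_CUBIC)
B=cv2.resize(s[105:265,210:360],None,fx=3.75,fy=3.75,interpolation=cv2.INTER_CUBIC)
cv2.imwrite("pics/t0c.png",A);cv2.imwrite("pics/s0c.png",B)
for n,i in(("top",t),("scene",s)):
  h=cv2.cvtColor(i,cv2.COLOR_BGR2HSV)
  y=cv2.inRange(h,(20,150,80),(32,255,255));r=cv2.inRange(h,(0,150,60),(6,255,255))|cv2.inRange(h,(172,150,60),(180,255,255))
  for nm,m in(("y",y),("r",r)):
    k,l,st,ce=cv2.connectedComponentsWithStats(m)
    for j in range(1,k):
      if st[j,4]>12:
        c=max(cv2.findContours((l==j).astype(np.uint8),0,2)[0],key=cv2.contourArea)
        print(n,nm,st[j],np.round(ce[j],1), cv2.approxPolyDP(c,2.5,True)[:,0].tolist() if st[j,4]>300 else "")
E
```

```text
top y [ 224  132  136   80 5851] [288.  171.2] [[359, 172], [330, 132], [322, 134], [323, 141], [308, 146], [300, 140], [254, 154], [252, 162], [237, 166], [234, 160], [224, 163], [227, 188], [235, 211], [272, 200], [278, 193], [297, 193], [342, 181]]
top y [ 92 143  17  21 109] [103.2 151.8] 
top y [  0 254  23  38 369] [ 11.1 271.1] [[9, 254], [0, 257], [13, 277], [0, 287], [0, 291], [22, 278]]
top r [353 143   7   8  40] [356.1 146.6] 
top r [ 86 146  17  17 229] [ 93.9 153.9] 
top r [337 225   7  11  55] [340.2 229.7] 
scene y [223 119  66  87 647] [259.4 158.4] [[286, 119], [254, 158], [223, 205], [259, 164], [266, 161], [273, 148], [271, 143], [275, 138], [278, 140], [288, 122]]
scene y [121 272  25  15 199] [133.5 280.4] 
scene r [311 175  10  14 104] [315.  181.5] 
scene r [123 261  21  17 275] [132.8 268.7] 
scene r [ 24 289  15  14  25] [ 30.4 296.5]
```

View pics/t0c.png

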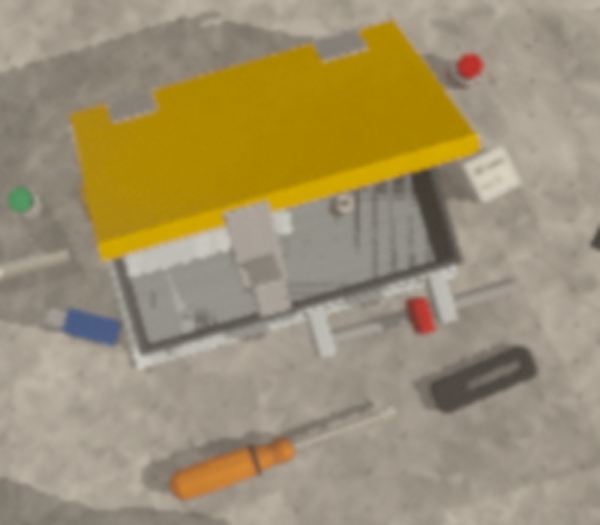

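View pics/s0c.png

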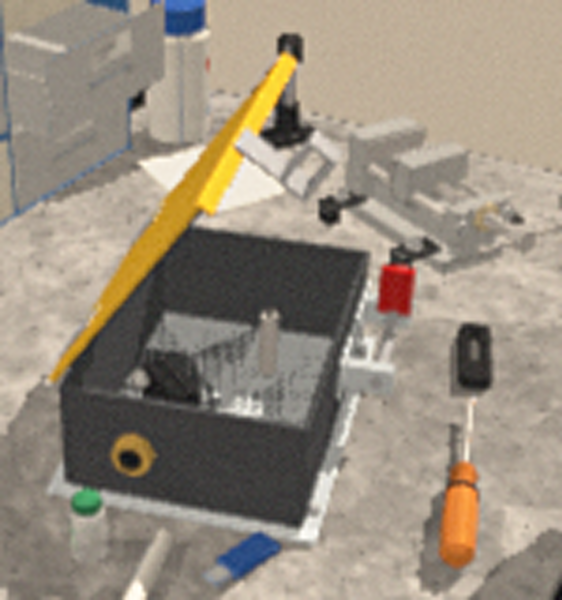

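The crops show the following, in original pixel coordinates:
- **Top view, lid:** the rear corners are about (224,163) and (331,132), and the front edge runs (234,208) to (359,173).
- **Top view, tab:** it's at (340,230).
- **Scene view, box rim corners:** these are about (290.5,219.7), (308,172.5) and (230,208).

Run:
```python
from h import *
np.set_printoptions(precision=1,suppress=True)
RL=onz("top",(224.3,163.3),90);RR=onz("top",(330.7,132.3),90)
print("hinge",RL,RR,np.linalg.norm(RL-RR))
FL=onz("scene",(290.5,219.7),85);FR=onz("scene",(308.1,172.5),85);BL=onz("scene",(230,207.7),85)
print("rim FL FR BL",FL,FR,BL,np.linalg.norm(FL-FR),np.linalg.norm(FL-BL))
print("top rim FR,FL",onz("top",(353.3,213.3),85),onz("top",(248.3,241.7),85))
for a in((RL,RR),(FL,FR)):
  y=a[0]-a[1];print("yaw",np.arctan2(-y[0],y[1]))
print("tab",tri((340.2,229.2),(315,177)),onz("top",(340,229),92))
y=(RL-RR);yaw=np.arctan2(-y[0],y[1])
x=np.array([np.cos(yaw),np.sin(yaw),0]);
O=(RL+RR)/2-84*x;print("O from hinge",O); print("O from rim",(FL+FR)/2+80*x)
# lid edge: where ray meets plane of circle through corner
for uv,c in(((233,207.5),RL),((358.5,171.5),RR)):
  o,d=ray("top",uv);yv=np.array([-x[1],x[0],0])
  t=np.linspace(.7,1,3000);P=o+t[:,None]*d
  q=P-(O+84*x);q[:,2]=P[:,2]-88;r=np.hypot(q@x,q[:,2]);i=np.argmin(abs(r-168))
  print("edge",P[i],"ang",np.arctan2(q[i,2],-q[i]@x),"y",q[i]@yv, abs(r-168)[i])
for n,p in dict(bead=(207,191),dye=(356.3,147)).items(): print(n,onz("top",p,45))
for n,p in dict(slips=(364,183)).items(): print(n,onz("top",p,23))
for n,p in dict(usb=(229,234),fork=(361,251),sd=(280,281),sdtip=(331,262)).items(): print(n,onz("top",p,8))
```

```text
hinge [609.2 157.3  90. ] [664.8 -53.   90. ] 217.50674942217975
rim FL FR BL [452.2 121.4  85. ] [503.3 -86.8  85. ] [593.6 154.3  85. ] 214.48038551923713 145.21131163792757
top rim FR,FL [504.9 -92.6  85. ] [454.6 114.1  85. ]
yaw 0.25825381622947585
yaw 0.24081377455832362
tab (array([474.5, -65. ,  91.4]), np.float64(0.2422124394082629)) [475.  -64.5  92. ]
O from hinge [555.8  30.7  90. ]
O from rim [555.1  37.7  85. ]
edge [ 487.9   88.8 1052.9] ang 1.43203346688098 y 73.52115789095522 806.2759568532265
edge [ 488.    88.6 1052.9] ang 1.4320323445986192 y 73.25694315078687 806.2764028360308
bead [558.8 197.2  45. ]
dye [ 641.2 -110.9   45. ]
slips [ 568.6 -128.6   23. ]
usb [469.1 156.5   8. ]
fork [ 426.6 -120.3    8. ]
sd [368.   51.6   8. ]
sdtip [405.1 -56.6   8. ]
```

```bash
cat >> h.py <<'E'
yaw=.25;X=np.array([np.cos(yaw),np.sin(yaw),0]);Y=np.array([-X[1],X[0],0]);Z=np.array([0,0,1.]);O=np.array([556,32,0.])
def w(x,y,z): return O+x*X+y*Y+z*Z
E
python3 - <<'E'
from h import *
np.set_printoptions(precision=1,suppress=True)
for uv in((233,207.5),(358.5,171.5)):
  o,d=ray("top",uv);t=np.linspace(700,1050,4000);P=o+t[:,None]*d
  q=P-w(84,0,88);r=np.hypot(q@X,q[:,2])
  i=np.argmin(abs(r-168));print("edge",P[i],"ang",np.arctan2(q[i,2],-q[i]@X),"y",q[i]@Y,abs(r-168)[i])
print(tri((358.5,171.5),(286,121)), tri((233,207.5),(223.5,205)))
for n,p in dict(bead=(558.8,197,0),dye=(641,-111,0),slips=(568,-128,0),usb=(469,156,0),fork=(426,-120,0),tab=(474.5,-65,0)).items(): q=np.array(p)-O;print(n,q@X,q@Y)
s=sense()
from scipy.spatial.transform import Rotation as R
r=R.from_quat(np.roll(s["ee_rot"],-1));print(r.as_matrix(),s["eef_pos"])
E
```

```text
edge [517.2 134.7 225.7] ang 0.9613175461556973 y 109.10040720301456 0.02602170674424542
edge [572.2 -77.3 226.3] ang 0.9674393465463419 y -109.88224740272604 0.0207289544935918
(array([572.9, -78.1, 221.5]), np.float64(0.43033540600214876)) (array([553.9, 164.2, 113.8]), np.float64(80.1695383033672))
bead 43.534608057786045 159.17781849634372
dye 46.97878967200803 -159.58381284125664
slips -27.957684420195932 -157.99483498475743
usb -53.61728974126524 141.66928474726345
fork -163.56401662907132 -115.11217339693002
tab -102.96454641710628 -73.82108222668892
[[ 1.   0.2 -0. ]
 [ 0.2 -1.   0. ]
 [ 0.  -0.  -1. ]] [ 118.5 -511.2  201.5]
```

Everything fits the given sizes: the box centre is about (556,32), yaw about 0.25, the lid is open about 0.965 rad, and the bolt is withdrawn. Next I'll close the fingers and go over and behind the lid edge.

```bash
python3 -m crank '[[[0.6,-0.67,-0.45,0,0,-0.02,0],[0.9,-0.67,-0.45,0,0,-0.02,0],[0.9,-0.67,-0.45,0,0,-0.02,0],[0.9,-0.67,-0.45,0,0,-0.02,0],[0.9,-0.67,-0.45,0,0,-0.02,0],[0.9,-0.67,-0.45,0,0,-0.02,0],[0.9,-0.67,-0.45,0,0,-0.02,0],[0.9,-0.67,-0.45,0,0,-0.02,0]]]' 20
python3 -m crank '[[[0.9,-0.67,0,0,0,0,0],[0.9,-0.67,0,0,0,0,0],[0.9,-0.67,0,0,0,0,0],[0.9,-0.67,0,0,0,0,0],[0.9,-0.67,0,0,0,0,0],[0.9,-0.67,0,0,0,0,0],[0.9,-0.67,0,0,0,0,0],[0.9,-0.67,0,0,0,0,0]]]'
python3 - <<'E'
from h import *
s=sense();q=s["eef_pos"]-O;print(q@X,q@Y,q[2],s["ee_rot"],s["joints"])
E
```

```text
time_s: 0.9
eef_pos: [255.2, -339.4, 292.2]
ee_rot: [-0.0, 0.992, 0.125, -0.0]
force: [-0.9, -1.0, -0.5]
grip_width: -0.004
grip_force: 0.0
time_s: 1.7
eef_pos: [396.4, -165.0, 291.8]
ee_rot: [-0.0, 0.992, 0.125, -0.0]
force: [0.7, -0.1, 1.3]
grip_width: 0.0
grip_force: 0.0
-203.4012920246375 -151.43080161524819 291.80123752825705 [-1.60863991e-04  9.92187537e-01  1.24755123e-01 -1.55048433e-04] [-6.68831196e-01  4.35391012e-02  1.58882251e+00  4.42865337e-06
  1.50967787e+00  6.51802810e-01]
```

```bash
python3 -m crank '[[[1,-0.72,0,0,0,0,0],[1,-0.72,0,0,0,0,0],[1,-0.72,0,0,0,0,0],[1,-0.72,0,0,0,0,0],[1,-0.72,0,0,0,0,0],[1,-0.72,0,0,0,0,0],[1,-0.72,0,0,0,0,0],[1,-0.72,0,0,0,0,0]]]'
python3 -m crank '[[[0.5,0,0,0,0,0,0],[0,0,0.4,0,0,0,0],[0,0,0.4,0,0,0,0],[0,0,0.4,0,0,0,0],[0,0,0.4,0,0,0,0],[0,0,0.3,0,0,0,0],[0,0,0.2,0,0,0,0],[0,0,0,0,0,0,0]]]'
python3 - <<'E'
from h import *
s=sense();q=s["eef_pos"]-O;print(q@X,q@Y,q[2])
cv2.imwrite("pics/s1.png",cv2.resize(capture("scene")[60:265,190:390],None,fx=2.5,fy=2.5))
E
```

```text
time_s: 2.5
eef_pos: [554.6, 24.0, 291.6]
ee_rot: [-0.0, 0.992, 0.125, -0.0]
force: [0.8, 0.1, 0.3]
grip_width: -0.003
grip_force: 0.0
time_s: 3.3
eef_pos: [565.8, 25.9, 238.9]
ee_rot: [-0.0, 0.992, 0.125, -0.0]
force: [-0.7, 0.0, 0.4]
grip_width: -0.002
grip_force: 0.0
8.032497670252116 -8.35541197386433 238.86481461491576
```

View pics/s1.png

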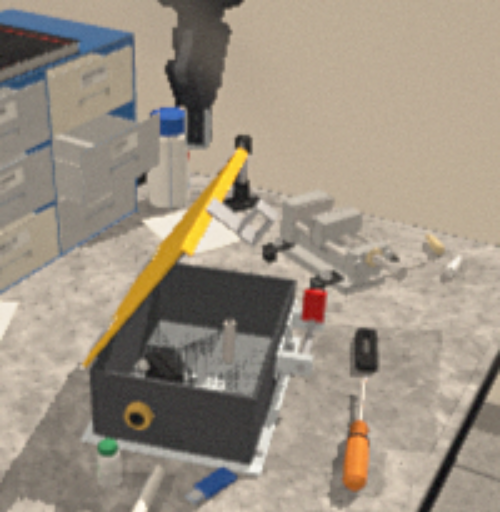

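The closed fingertips are at about (200,145) in the crop, above and behind the lid's outer face. I'll descend gently, working slightly towards the free edge.

```bash
python3 -m crank '[[[0,0,0.2,0,0,0,0],[0,0,0.2,0,0,0,0],[0,0,0.2,0,0,0,0],[0,0,0.2,0,0,0,0],[0,0,0.2,0,0,0,0],[-0.08,0,0.2,0,0,0,0],[-0.08,0,0.2,0,0,0,0],[-0.08,0,0.2,0,0,0,0]]]'
python3 -m crank '[[[-0.1,0,0.2,0,0,0,0],[-0.1,0,0.2,0,0,0,0],[-0.1,0,0.2,0,0,0,0],[-0.1,0,0.2,0,0,0,0],[-0.1,0,0.2,0,0,0,0],[-0.1,0,0.2,0,0,0,0],[-0.1,0,0.2,0,0,0,0],[-0.1,0,0.2,0,0,0,0]]]'
python3 - <<'E'
from h import *
s=sense();q=s["eef_pos"]-O;print(q@X,q@Y,q[2])
E
```

```text
time_s: 4.15
eef_pos: [560.1, 24.4, 199.1]
ee_rot: [0.0, 0.992, 0.125, 0.0]
force: [0.4, 0.3, 0.4]
grip_width: 0.001
grip_force: 0.0
time_s: 4.95
eef_pos: [540.7, 19.5, 159.1]
ee_rot: [0.0, 0.992, 0.125, -0.0]
force: [-1.0, 0.3, 2.5]
grip_width: 0.002
grip_force: 0.6
-17.920022408115713 -8.364501646476683 159.08835179230667
```

```bash
python3 -m crank '[[[-0.1,0,0.2,0,0,0,0],[-0.1,0,0.2,0,0,0,0],[-0.1,0,0.2,0,0,0,0],[-0.1,0,0.18,0,0,0,0],[-0.1,0,0.18,0,0,0,0],[-0.1,0,0.16,0,0,0,0],[-0.1,0,0.16,0,0,0,0],[-0.1,0,0.16,0,0,0,0]]]'
python3 -m crank '[[[0,0,0.14,0,0,0,0],[0,0,0.14,0,0,0,0],[0,0,0.14,0,0,0,0],[0,0,0.12,0,0,0,0],[0,0,0.1,0,0,0,0],[0,0,0.08,0,0,0,0],[0,0,0.08,0,0,0,0],[0,0,0.08,0,0,0,0]]]'
python3 - <<'E'
from h import *
s=sense();q=s["eef_pos"]-O;print(q@X,q@Y,q[2])
E
```

```text
time_s: 5.75
eef_pos: [521.5, 14.5, 123.2]
ee_rot: [0.0, 0.992, 0.125, 0.0]
force: [0.9, -0.2, 1.2]
grip_width: -0.002
grip_force: 0.5
time_s: 6.55
eef_pos: [521.6, 14.6, 101.4]
ee_rot: [0.0, 0.992, 0.125, 0.0]
force: [0.5, -0.1, 1.9]
grip_width: -0.001
grip_force: 0.5
-37.66753330253944 -8.352087479595841 101.3649940812573
```

Last few millimetres, slowly, until the force rises.

```bash
python3 -m crank '[[[0,0,0.06,0,0,0,0],[0,0,0.06,0,0,0,0],[0,0,0.05,0,0,0,0],[0,0,0.05,0,0,0,0],[0,0,0.05,0,0,0,0],[0,0,0.04,0,0,0,0],[0,0,0.04,0,0,0,0],[0,0,0.03,0,0,0,0]]]'
```

```text
time_s: 7.35
eef_pos: [521.5, 14.6, 91.9]
ee_rot: [-0.0, 0.992, 0.125, -0.0]
force: [-0.0, -0.3, 0.3]
grip_width: -0.001
grip_force: 0.5
```

```bash
python3 -m crank '[[[0,0,0.02,0,0,0,0],[0,0,0.02,0,0,0,0],[0,0,0.02,0,0,0,0],[0,0,0.02,0,0,0,0],[0,0,0,0,0,0,0],[0,0,0,0,0,0,0],[0,0,0,0,0,0,0],[0,0,0,0,0,0,0]]]'
```

```text
time_s: 8.15
eef_pos: [521.6, 14.6, 90.0]
ee_rot: [-0.0, 0.992, 0.125, 0.0]
force: [-0.0, -0.4, 0.0]
grip_width: -0.002
grip_force: 0.0
```

```bash
python3 -m crank '[[[0,0,0.02,0,0,0,0],[0,0,0.02,0,0,0,0],[0,0,0.02,0,0,0,0],[0,0,0.02,0,0,0,0],[0,0,0,0,0,0,0],[0,0,0,0,0,0,0],[0,0,0,0,0,0,0],[0,0,0,0,0,0,0]]]'
python3 - <<'E'
from h import *
cv2.imwrite("pics/s2.png",cv2.resize(capture("scene")[90:265,200:380],None,fx=3,fy=3))
E
```

```text
time_s: 8.95
eef_pos: [521.6, 14.6, 88.0]
ee_rot: [-0.0, 0.992, 0.125, 0.0]
force: [0.3, -0.2, 0.7]
grip_width: 0.0
grip_force: 0.0
```

View pics/s2.png

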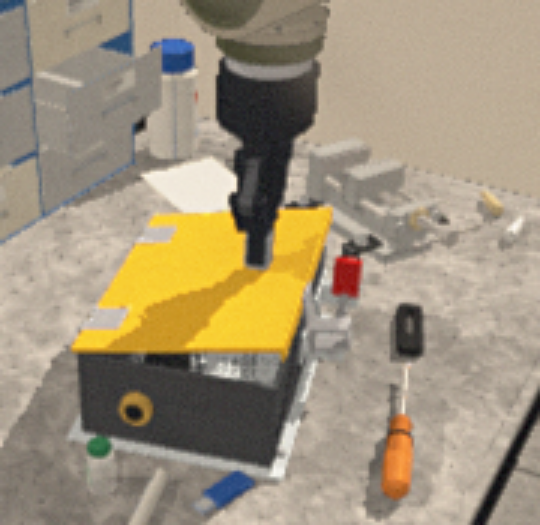

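The lid is nearly down but there's still a gap under its left edge: its front-left corner is at crop (285,355), and the box rim is lower. The tip is at crop (257,265). I'll check the heights.

Run:
```python
from h import *
np.set_printoptions(precision=1,suppress=True)
def proj(n,p):
  c=camera_model(n);q=np.linalg.inv(c["world_from_camera"])@np.append(p,1);return np.array([c["cx"]-c["fx"]*q[0]/q[2],c["cy"]+c["fy"]*q[1]/q[2]])
s=sense();print("tip",proj("scene",s["eef_pos"]),s["force"])
for z in(91,100,110,120):
  print(z,"FL",proj("scene",w(-84,111,z)),"FR",proj("scene",w(-84,-111,z)))
print("rim",proj("scene",w(-80,110,85)),proj("scene",w(80,110,85)), proj("scene",w(84,111,91)))
cv2.imwrite("pics/t2.png",cv2.resize(capture("top")[125:280,210:390],None,fx=4,fy=3.8))
m=cv2.inRange(cv2.cvtColor(capture("scene"),cv2.COLOR_BGR2HSV),(18,120,80),(32,255,255));m[:,:200]=0;m[260:]=0;m[:,345:]=0
c=max(cv2.findContours(m,0,2)[0],key=cv2.contourArea);print(cv2.approxPolyDP(c,2,True)[:,0].tolist())
```

```text
tip [284.9 187.3] [ 0.  -0.3  0.5]
91 FL [293.2 217.7] FR [310.1 169.2]
100 FL [293.4 214.5] FR [310.4 166.3]
110 FL [293.7 210.9] FR [310.7 163.1]
120 FL [294.  207.2] FR [311.1 159.8]
rim [291.4 219.2] [224.6 206.9] [222.7 204.8]
[[310, 159], [292, 160], [291, 176], [288, 180], [280, 177], [281, 167], [277, 161], [251, 162], [250, 165], [259, 165], [257, 170], [245, 171], [233, 190], [243, 194], [239, 200], [227, 200], [224, 207], [291, 206], [294, 210]]
```

View pics/t2.png

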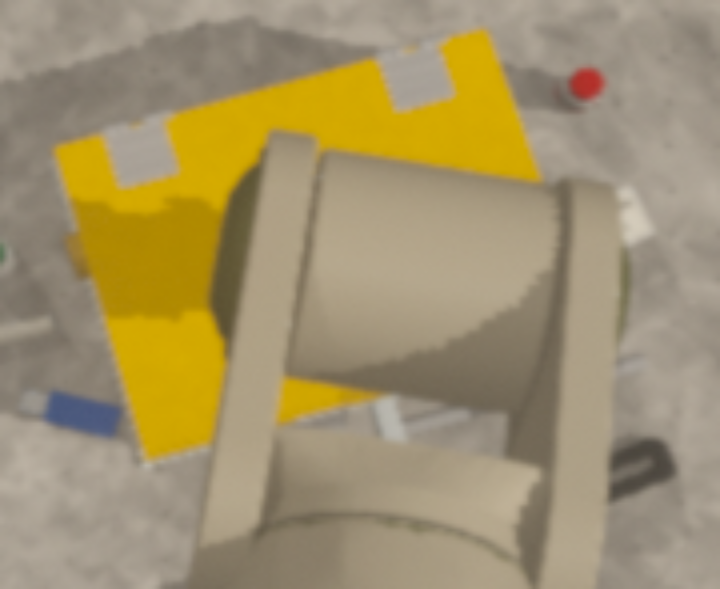

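The lid edge is still about 25 mm high (θ≈0.16), and the visible tip is about 18 mm above the reported TCP. I'll check the tip offset against the earlier free-air picture.

Run:
```python
from h import *
def proj(n,p):
  c=camera_model(n);q=np.linalg.inv(c["world_from_camera"])@np.append(p,1);return np.array([c["cx"]-c["fx"]*q[0]/q[2],c["cy"]+c["fy"]*q[1]/q[2]])
for z in (0,10,20): print(z,proj("scene",w(8,-8.4,239+z)))
i=cv2.imread("pics/s1.png");m=cv2.inRange(cv2.cvtColor(i,cv2.COLOR_BGR2GRAY),0,90);m[:, :160]=0;m[:,235:]=0;m[160:]=0
for r in range(100,156,5):
  x=np.where(m[r])[0];print(r/2.5+60,(x.min()/2.5+190,x.max()/2.5+190) if len(x) else "",end=" ")
```

```text
0 [268.58475387 129.6684105 ]
10 [268.66330474 125.6331406 ]
20 [268.74296144 121.5410631 ]
100.0 (np.float64(260.0), np.float64(275.2)) 102.0 (np.float64(260.0), np.float64(274.0)) 104.0 (np.float64(264.8), np.float64(271.6)) 106.0 (np.float64(264.8), np.float64(271.6)) 108.0 (np.float64(254.4), np.float64(271.6)) 110.0 (np.float64(254.0), np.float64(271.2)) 112.0 (np.float64(254.0), np.float64(271.2)) 114.0 (np.float64(264.8), np.float64(271.6)) 116.0 (np.float64(264.8), np.float64(271.2)) 118.0  120.0  122.0
```

The real fingertip sits about 20 mm above the reported TCP, so I'll keep descending slowly and watch the force.

```bash
python3 -m crank '[[[0,0,0.07,0,0,0,0],[0,0,0.07,0,0,0,0],[0,0,0.07,0,0,0,0],[0,0,0.06,0,0,0,0],[0,0,0.06,0,0,0,0],[0,0,0.06,0,0,0,0],[0,0,0.05,0,0,0,0],[0,0,0.05,0,0,0,0]]]'
```

```text
time_s: 9.9
eef_pos: [521.5, 14.6, 75.6]
ee_rot: [-0.0, 0.992, 0.125, -0.0]
force: [-2.0, 0.4, 1.8]
grip_width: 0.002
grip_force: 0.5
```

```bash
python3 -m crank '[[[0,0,0.03,0,0,0,0],[0,0,0.03,0,0,0,0],[0,0,0.03,0,0,0,0],[0,0,0.03,0,0,0,0],[0,0,0.02,0,0,0,0],[0,0,0.02,0,0,0,0],[0,0,0.02,0,0,0,0],[0,0,0.0,0,0,0,0]]]'
```

```text
time_s: 10.7
eef_pos: [521.6, 14.6, 71.2]
ee_rot: [0.0, 0.992, 0.125, 0.0]
force: [-0.2, -0.2, -0.0]
grip_width: -0.001
grip_force: 0.1
```

```bash
python3 -m crank '[[[0,0,0.03,0,0,0,0],[0,0,0.03,0,0,0,0],[0,0,0.03,0,0,0,0],[0,0,0.03,0,0,0,0],[0,0,0.02,0,0,0,0],[0,0,0.02,0,0,0,0],[0,0,0.01,0,0,0,0],[0,0,0.01,0,0,0,0]]]'
python3 - <<'E'
from h import *
m=cv2.inRange(cv2.cvtColor(capture("scene"),cv2.COLOR_BGR2HSV),(18,120,80),(32,255,255));m[:,:200]=0;m[260:]=0;m[:,345:]=0
c=max(cv2.findContours(m,0,2)[0],key=cv2.contourArea);print(cv2.approxPolyDP(c,2,True)[:,0].tolist(),sense()["force"])
E
```

```text
time_s: 11.5
eef_pos: [521.6, 14.6, 66.7]
ee_rot: [-0.0, 0.992, 0.125, 0.0]
force: [-0.4, 0.5, 0.6]
grip_width: -0.001
grip_force: 0.4
[[224, 207], [291, 216], [295, 219], [310, 168], [292, 166], [290, 185], [282, 187], [275, 164], [251, 162], [250, 165], [259, 166], [256, 172], [245, 171], [233, 190], [244, 195], [241, 200], [227, 200]] [ 0.57335445 -0.56232437  0.76491452]
```

```bash
python3 -m crank '[[[0,0,0.02,0,0,0,0],[0,0,0.02,0,0,0,0],[0,0,0.02,0,0,0,0],[0,0,0.02,0,0,0,0],[0,0,0.02,0,0,0,0],[0,0,0.02,0,0,0,0],[0,0,0.02,0,0,0,0],[0,0,0,0,0,0,0]]]'
```

```text
time_s: 12.35
eef_pos: [521.6, 14.6, 63.2]
ee_rot: [-0.0, 0.992, 0.125, 0.0]
force: [-0.6, -0.4, -0.0]
grip_width: 0.0
grip_force: 0.0
```

```bash
python3 -m crank '[[[0,0,0.02,0,0,0,0],[0,0,0.02,0,0,0,0],[0,0,0.02,0,0,0,0],[0,0,0.02,0,0,0,0],[0,0,0.02,0,0,0,0],[0,0,0.02,0,0,0,0],[0,0,0.02,0,0,0,0],[0,0,0.02,0,0,0,0]]]'
python3 - <<'E'
from h import *
i=capture("scene");cv2.imwrite("pics/s3.png",cv2.resize(i[130:250,210:350],None,fx=5,fy=5,interpolation=2))
m=cv2.inRange(cv2.cvtColor(i,cv2.COLOR_BGR2HSV),(18,120,80),(32,255,255));m[:,:200]=0;m[260:]=0;m[:,345:]=0
c=max(cv2.findContours(m,0,2)[0],key=cv2.contourArea);print(cv2.approxPolyDP(c,2,True)[:,0].tolist(),sense()["force"])
E
```

```text
time_s: 13.15
eef_pos: [521.7, 14.5, 61.5]
ee_rot: [0.0, 0.992, 0.125, 0.0]
force: [-11.6, 0.7, 27.9]
grip_width: 0.002
grip_force: 14.1
[[251, 162], [250, 165], [260, 167], [258, 171], [246, 171], [233, 190], [235, 193], [243, 194], [239, 202], [227, 200], [224, 207], [289, 218], [294, 222], [310, 170], [292, 168], [290, 186], [283, 189], [280, 187], [276, 165]] [-9.85877817  0.21398731 23.48222084]
```

View pics/s3.png

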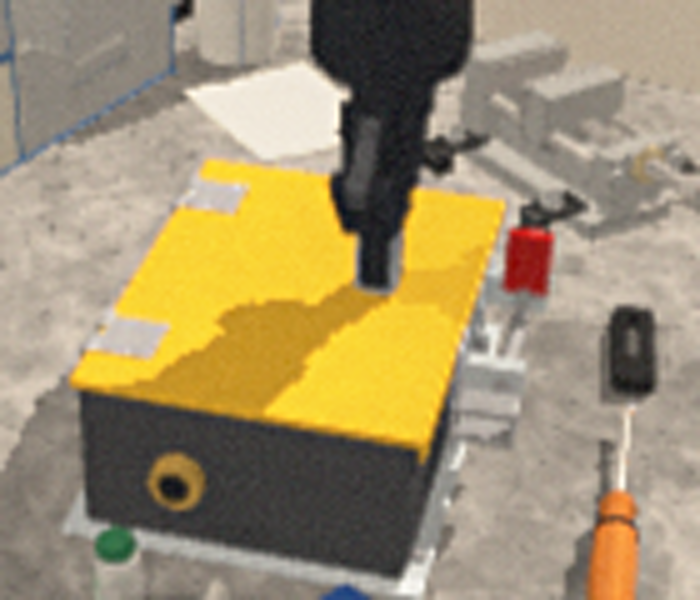

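The lid is shut: its front edge sits on the rim, at crop (430,450) to (505,205), and contact force rose to about 28 N at TCP z 61.5. So the tip is about 29 mm above the TCP. Next I'll lift, then move to the right of the tab.

```bash
python3 -m crank '[[[0,0,-0.2,0,0,0,0],[0,0,-0.4,0,0,0,0],[0,0,-0.6,0,0,0,0],[0,0,-0.8,0,0,0,0],[-0.4,0.6,-0.5,0,0,0,0],[-0.6,0.8,0,0,0,0,0],[-0.6,0.8,0,0,0,0,0],[-0.6,0.8,0,0,0,0,0]]]'
python3 -m crank '[[[-0.56,0.88,0,0,0,0,0],[0,0,0.3,0,0,0,0],[0,0,0.4,0,0,0,0],[0,0,0.4,0,0,0,0],[0,0,0.3,0,0,0,0],[0,0,0.2,0,0,0,0],[0,0,0,0,0,0,0],[0,0,0,0,0,0,0]]]'
python3 - <<'E'
from h import *
s=sense();q=s["eef_pos"]-O;print(q@X,q@Y,q[2],s["force"])
i=capture("scene");cv2.imwrite("pics/s4.png",cv2.resize(i[90:240,220:380],None,fx=4.5,fy=4,interpolation=2))
m=cv2.inRange(cv2.cvtColor(i,cv2.COLOR_BGR2HSV),(18,120,80),(32,255,255));m[:,:200]=0;m[260:]=0;m[:,345:]=0
c=max(cv2.findContours(m,0,2)[0],key=cv2.contourArea);print(cv2.approxPolyDP(c,2,True)[:,0].tolist())
E
```

```text
time_s: 14.0
eef_pos: [486.5, -72.5, 122.2]
ee_rot: [0.0, 0.992, 0.125, 0.0]
force: [-0.1, -0.0, -0.6]
grip_width: -0.001
grip_force: 0.0
time_s: 14.8
eef_pos: [478.9, -96.4, 81.9]
ee_rot: [0.0, 0.992, 0.125, 0.0]
force: [0.9, -0.5, -0.2]
grip_width: 0.001
grip_force: 0.0
-106.46328790357347 -105.29160133003565 81.86399141969525 [ 0.92642542 -0.4546178  -0.20354812]
[[251, 162], [250, 165], [260, 167], [258, 171], [246, 171], [233, 190], [235, 193], [243, 194], [239, 202], [227, 200], [224, 207], [289, 218], [294, 222], [310, 170]]
```

View pics/s4.png

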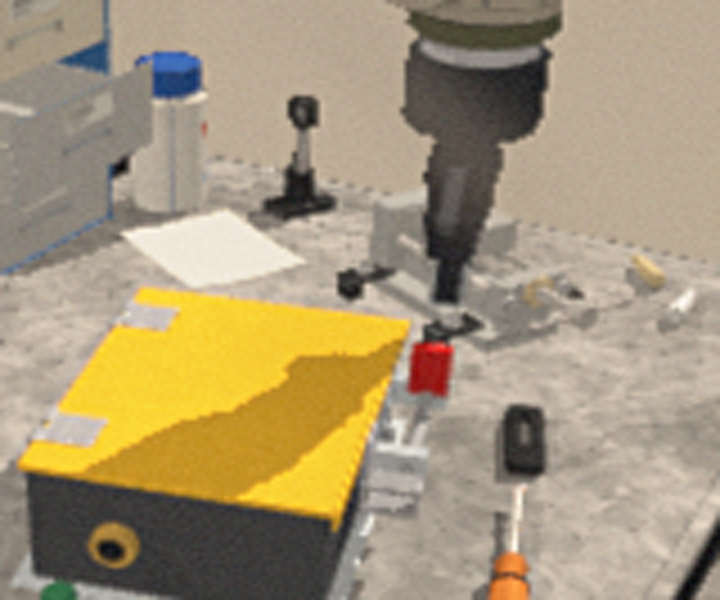

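The lid stayed shut after release, and the tip at crop (447,300) is above and to the right of the tab at (431,345). I'll descend 37 mm and start pushing left.

```bash
python3 -m crank '[[[0,0,0.3,0,0,0,0],[0,0,0.3,0,0,0,0],[0,0,0.3,0,0,0,0],[0,0,0.3,0,0,0,0],[0,0,0.28,0,0,0,0],[0,0,0,0,0,0,0],[0,-0.1,0,0,0,0,0],[0,-0.1,0,0,0,0,0]]]'
python3 -m crank '[[[0,-0.15,0,0,0,0,0],[0,-0.15,0,0,0,0,0],[0,-0.15,0,0,0,0,0],[0,-0.15,0,0,0,0,0],[0,-0.15,0,0,0,0,0],[0,-0.15,0,0,0,0,0],[0,-0.15,0,0,0,0,0],[0,-0.15,0,0,0,0,0]]]'
python3 - <<'E'
from h import *
s=sense();q=s["eef_pos"]-O;print(q@X,q@Y,q[2],s["force"])
i=capture("scene");cv2.imwrite("pics/s5.png",cv2.resize(i[90:240,220:380],None,fx=4.5,fy=4,interpolation=2))
E
```

```text
time_s: 15.65
eef_pos: [477.6, -91.5, 45.0]
ee_rot: [0.0, 0.992, 0.125, 0.0]
force: [0.5, 0.7, -0.5]
grip_width: -0.001
grip_force: 0.0
time_s: 16.45
eef_pos: [470.0, -62.3, 44.8]
ee_rot: [0.0, 0.992, 0.125, 0.0]
force: [-0.1, -1.9, 1.6]
grip_width: -0.001
grip_force: 0.8
-106.6436781217311 -70.0629871803117 44.773433272732554 [-0.13944475 -1.87338335  1.63513338]
```

View pics/s5.png

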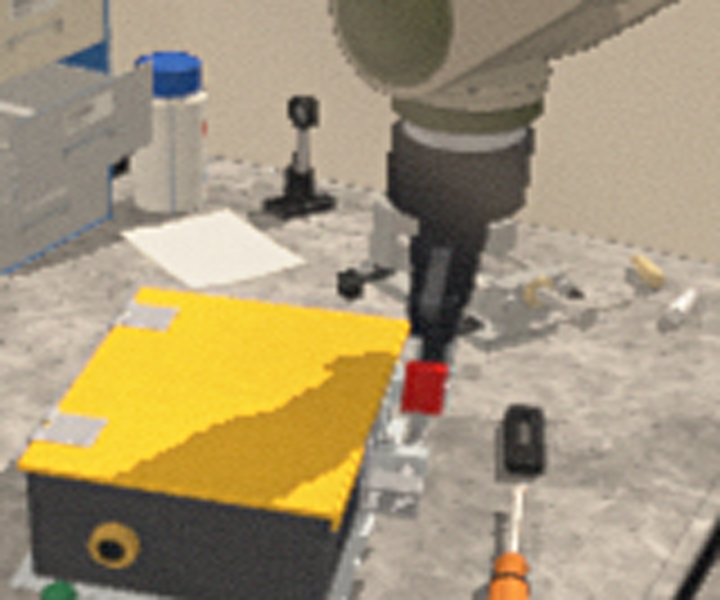

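The tab is moving with the finger, now at crop (425,388) with the finger behind it. I'll continue towards the stop.

```bash
python3 -m crank '[[[0,-0.12,0,0,0,0,0],[0,-0.12,0,0,0,0,0],[0,-0.12,0,0,0,0,0],[0,-0.12,0,0,0,0,0],[0,-0.08,0,0,0,0,0],[0,-0.08,0,0,0,0,0],[0,-0.06,0,0,0,0,0],[0,-0.04,0,0,0,0,0]]]'
python3 -m crank '[[[0,-0.03,0,0,0,0,0],[0,-0.03,0,0,0,0,0],[0,-0.03,0,0,0,0,0],[0,-0.03,0,0,0,0,0],[0,-0.03,0,0,0,0,0],[0,-0.03,0,0,0,0,0],[0,-0.03,0,0,0,0,0],[0,-0.03,0,0,0,0,0]]]'
python3 - <<'E'
from h import *
s=sense();q=s["eef_pos"]-O;print(q@X,q@Y,q[2],s["force"])
E
```

```text
time_s: 17.3
eef_pos: [465.4, -44.5, 44.7]
ee_rot: [-0.0, 0.992, 0.125, -0.0]
force: [-0.1, -1.8, 0.8]
grip_width: 0.004
grip_force: 0.8
time_s: 18.1
eef_pos: [465.0, -42.3, 44.9]
ee_rot: [0.003, 0.992, 0.125, 0.001]
force: [0.7, -27.6, -6.9]
grip_width: -0.0
grip_force: 13.2
-106.52758704574542 -49.50834712642466 44.94281158483235 [  0.67731392 -27.63201093  -6.93792053]
```

The finger hit the stop at y = -49.5, exactly as predicted. I'll back off, lift and retreat.

```bash
python3 -m crank '[[[0,0.3,0,0,0,0,0],[0,0.3,0,0,0,0,0],[0,0.2,-0.3,0,0,0,0],[0,0,-0.8,0,0,0,0],[0,0,-0.9,0,0,0,0],[0,0,-1,0,0,0,0],[-0.3,0.8,-1,0,0,0,0],[-0.5,0.9,-1,0,0,0,0]]]'
python3 -m crank '[[[-0.7,0.9,-0.5,0,0,0,0],[-0.7,0.9,0,0,0,0,0],[-0.7,0.9,0,0,0,0,0],[-0.7,0.9,0,0,0,0,0],[-0.7,0.9,0,0,0,0,0],[-0.7,0.9,0,0,0,0,0],[-0.5,0.5,0,0,0,0,0],[0,0,0,0,0,0,0]]]'
python3 - <<'E'
from h import *
a=capture("scene");b=capture("top")
A=cv2.resize(a[100:270,210:370],(400,420),interpolation=2);B=cv2.resize(b[125:300,200:400],(400,420),interpolation=2)
cv2.imwrite("pics/f.png",np.hstack([A,B]))
h=cv2.cvtColor(b,cv2.COLOR_BGR2HSV);r=cv2.inRange(h,(0,150,60),(6,255,255))|cv2.inRange(h,(172,150,60),(180,255,255))
k,l,st,ce=cv2.connectedComponentsWithStats(r)
for j in range(1,k):
  if st[j,4]>12 and ce[j][0]>200: q=onz("top",ce[j],92)-O;print(ce[j],q@X,q@Y)
E
```

```text
time_s: 18.9
eef_pos: [460.1, -104.2, 171.4]
ee_rot: [-0.0, 0.992, 0.126, 0.0]
force: [0.2, -0.9, 0.1]
grip_width: -0.002
grip_force: 0.0
time_s: 19.7
eef_pos: [382.0, -277.7, 182.6]
ee_rot: [0.0, 0.992, 0.124, 0.0]
force: [0.2, 0.8, 0.3]
grip_width: -0.001
grip_force: 0.0
[356.  146.5] 43.68870278632585 -148.52009945900468
[320.26666667 239.2       ] -110.95314133955469 -31.168357794378714
```

View pics/f.png

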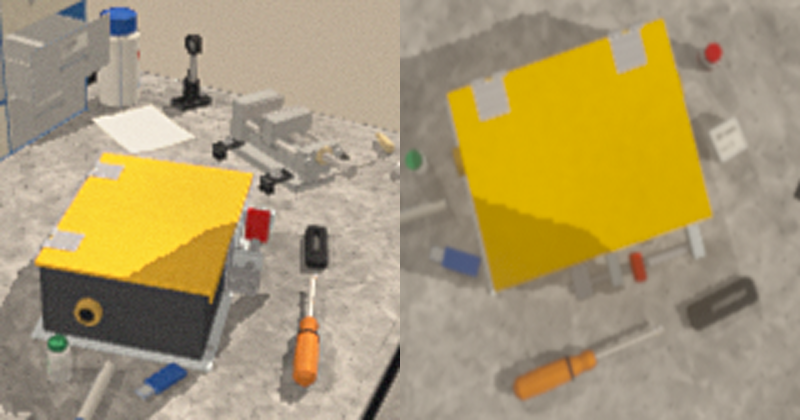

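The lid is shut flat and the tab is at (638,267) in the right half, which is y ≈ -31 mm and so fully home. The bystanders are unmoved and the hand is clear.

```bash
python3 -c "
from rig import *
print(finish_job())"
```

```text
the job is handed in; nothing more can be done
None
```

The lid was pushed gently shut, then the bolt was driven fully home against its stop; the bystanders look unmoved, the hand is clear, and the job was handed in at about 20 s.

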